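# Find the rocking corner of the desk riser and press its shim flat

### The arm

A 6-joint arm with a two-finger parallel gripper is mounted at the origin on the work surface. World frame = base frame: x ahead of the robot, y to its left, z up, the work surface at z = 0. Lengths are in m, angles in rad, forces in N, time in s.
With the tool pointing down it reaches from about 0.275 to 0.85 m from the base axis. Payload 19 kg.
Tool frame: the origin (TCP) lies between the finger pads; the fingertips stand 25 mm ahead of it and the grasp point (between the pads) lies 6 mm ahead of it; z points along the fingers, y is the direction in which the jaws open and shut (so a half turn about z gives the same grasp; the last joint's range is limited). The gripper opens to 85 mm and grips with 20 to 120 N. Pads are 22 mm wide; open, the fingers measure 114 mm over their backs; the gripper's body (76 mm by 85 mm) begins 54 mm behind the grasp point. The pads swing forward as they close: fully open they stand 13 mm farther back than shut.
Start: joints at [0.993, 0.15, 1.437, -0, 1.554, -0.134], TCP at [0.247, 0.519, 0.256] pointing down, gripper open.
Joint ranges: [-2.8, 2.8], [-0.68, 2.1], [0.12, 2.68], [-1.39, 4.53], [0.16, 2.79], [-2.81, 2.81]. Speed limits (rad/s): [1.89, 1.89, 2.22, 3.01, 3.01, 3.01].

### API

Orientations are given as a unit quaternion [w, x, y, z].
In Python, from station import status, optics, job gives the robot as it stands.
- The arm moves only by the tool carry_out, never from a script. Its argument "motion" is one flat list of numbers, 6 for each row, row after row: the shift along the tool's x, y, z scaled (see below), then the turn, a rotation vector about the tool's x, y, z scaled (see below). A call has 1 to 12 rows; each row is the pose to reach, as a shift and turn from the pose commanded when the call began, along the tool's axes at that moment; what a row does not reach only later rows make up. The controller multiplies each number of a shift by 120 mm and each number of a turn by 90 degrees. A row lasts 1/8 s, in which the tool goes at most 62.5 mm and 10.7 degrees, less where a joint would pass 70% of its speed; a pose out of reach is approached as far as the arm can. A call with a number of a shift or a turn outside -1 to 1 is refused whole. A call with a gripper value outside its range is refused whole. "claw" is the opening, from 0 (shut) to 1 (fully open), set as the call begins (left out, the last holds). The fingers move at their own pace and stop on an object; "newtons" is the grip in N (left out, the last holds). Time passes only in rows, so rows that repeat a pose let the fingers close. It gives the time, the measured TCP pose, the force and the opening at its end, in the units of the state.
- status.state(): the state, without advancing time (a new reading comes with each control period).
- optics.get_image(name): name is "scene" or "top"; returns the picture (480x640x3 uint8, red, green, blue); there is no depth.
- optics.get_calibration(name): a dict with "fov_y" (degrees; the focal length in pixels is half the picture's height over the tangent of half this angle, whatever the lens; pixels are square), "cx", "cy" (the principal point, pixels), "extrinsics" (4x4, takes a point from camera to world coordinates). Camera axes: x right, y down, z forward; pixel columns grow to the right and rows downward; lengths in m; the calibration is good to about 2 mm. A picture is of the moment at which its call begins. get_calibration takes no time and is no camera call.
- job.job_done(): hands the job in, once; it reports no verdict.
The state is a dict: "clock": time; "q": joint angles; "qd": joint speeds; "joint_efforts": joint torques, N m; "tool_pos": TCP position; "orientation": TCP orientation; "contact_force": force on the tool from outside, world axes, zero at the start; "moment": the same for the moment, N m; "gripper_width": finger opening in m.
Only numpy, scipy, OpenCV 4.12 (cv2) and the standard library are available. Lean on these libraries where they do the work, as an engineer would, in place of code of your own. Each camera call takes 0.05 s, during which the arm holds its last target. There are 200 camera calls.

### The job

The wooden riser on the desk wobbles at one corner. With a fingertip press down on the dark dots at its corners until you find the corner that rocks, then press the orange shim tab beside that corner fully flat, so that the riser stands level. Leave the other three tabs up, do not lift the riser, and leave the things around it where they are.

Things in the scene. Friction and masses are not known exactly. Their poses are not given: they have to be found in the camera images.
- tray: dark grey flat tray 190 x 335 x 6 mm fixed to the desk, its place and heading (within 0.3 rad) differ each time; origin at the centre of its underside on the desk, z up, x away from the robot (far), y to the left. It carries four square grey cups (24 mm high) for the feet at x = +-65, y = +-75 mm and, beyond the riser's left and right edges, four orange shim tabs at x = +-65 mm.
- plate: the riser: wooden plate 170 (x) x 190 (y) x 12 mm on four round-ended feet 18 mm tall, 1.3 to 2 kg, loose in the cups; origin between the feet's undersides; top 48 mm above the desk. One corner, not to be told by eye, is on a hidden spring: under 3 to 6 N it goes down 5 mm and stops, and springs back. The other three stand firm (1 mm or less at 10 N). With its tab flat the rocking corner is firm too.
- corner_nl (a point): the near left corner of the riser, as seen in the tray's frame (near = -x, left = +y): the middle of the dark 18 mm dot on the plate's top, right over its foot, 48 mm above the desk when level. Press here, straight down.
- corner_nr (a point): the near right corner of the riser, as seen in the tray's frame (near = -x, left = +y): the middle of the dark 18 mm dot on the plate's top, right over its foot, 48 mm above the desk when level. Press here, straight down.
- corner_fl (a point): the far left corner of the riser, as seen in the tray's frame (near = -x, left = +y): the middle of the dark 18 mm dot on the plate's top, right over its foot, 48 mm above the desk when level. Press here, straight down.
- corner_fr (a point): the far right corner of the riser, as seen in the tray's frame (near = -x, left = +y): the middle of the dark 18 mm dot on the plate's top, right over its foot, 48 mm above the desk when level. Press here, straight down.
- shim_nl (a point): pressing spot (white 18 mm dot) on the top of the orange shim tab of the near left corner, beside that corner; 45 mm out from the tab's hinge, in tray frame at about y = +136 mm and 41 mm above the desk when up, y = +145 mm and 16 mm above the desk when flat. The point moves with the tab.
- shim_nr (a point): pressing spot (white 18 mm dot) on the top of the orange shim tab of the near right corner, beside that corner; 45 mm out from the tab's hinge, in tray frame at about y = -136 mm and 41 mm above the desk when up, y = -145 mm and 16 mm above the desk when flat. The point moves with the tab.
- shim_fl (a point): pressing spot (white 18 mm dot) on the top of the orange shim tab of the far left corner, beside that corner; 45 mm out from the tab's hinge, in tray frame at about y = +136 mm and 41 mm above the desk when up, y = +145 mm and 16 mm above the desk when flat. The point moves with the tab.
- shim_fr (a point): pressing spot (white 18 mm dot) on the top of the orange shim tab of the far right corner, beside that corner; 45 mm out from the tab's hinge, in tray frame at about y = -136 mm and 41 mm above the desk when up, y = -145 mm and 16 mm above the desk when flat. The point moves with the tab.
- tab_nl (a joint): angle of the near left orange shim tab (28 mm wide, 60 long, 4 thick, hinged 5 mm outside the riser's edge, 14 mm above the desk, pointing outward): 0 = up at 34 degrees (starts 0 to 0.09), 0.6 = flat on its stop. Stays where put; needs 5 to 10 N down at the white dot. Flat, it lifts a 5 mm shim under its foot: right for the rocking corner, at a firm one it tips the riser out of level.
- tab_nr (a joint): angle of the near right orange shim tab (28 mm wide, 60 long, 4 thick, hinged 5 mm outside the riser's edge, 14 mm above the desk, pointing outward): 0 = up at 34 degrees (starts 0 to 0.09), 0.6 = flat on its stop. Stays where put; needs 5 to 10 N down at the white dot. Flat, it lifts a 5 mm shim under its foot: right for the rocking corner, at a firm one it tips the riser out of level.
- tab_fl (a joint): angle of the far left orange shim tab (28 mm wide, 60 long, 4 thick, hinged 5 mm outside the riser's edge, 14 mm above the desk, pointing outward): 0 = up at 34 degrees (starts 0 to 0.09), 0.6 = flat on its stop. Stays where put; needs 5 to 10 N down at the white dot. Flat, it lifts a 5 mm shim under its foot: right for the rocking corner, at a firm one it tips the riser out of level.
- tab_fr (a joint): angle of the far right orange shim tab (28 mm wide, 60 long, 4 thick, hinged 5 mm outside the riser's edge, 14 mm above the desk, pointing outward): 0 = up at 34 degrees (starts 0 to 0.09), 0.6 = flat on its stop. Stays where put; needs 5 to 10 N down at the white dot. Flat, it lifts a 5 mm shim under its foot: right for the rocking corner, at a firm one it tips the riser out of level.
- notes: block of coloured sticky notes 56 x 56 x 18 mm on the middle of the riser; loose, to be left alone; origin at the centre of its underside
- glue: upright white glue stick with blue cap, 23 mm across, 60 mm tall, on the tray between the two left tabs; loose, to be left alone; origin at the centre of its underside
- eraser: white eraser 24 x 50 x 13 mm on the tray between the two right tabs; loose, to be left alone; origin at the centre of its underside
- mug: blue mug, 76 mm across, 90 mm tall, left on the desk; loose, to be left alone; origin at the centre of its underside
- stapler: mint stapler 140 x 36 x 55 mm, right on the desk; loose, to be left alone; origin at the centre of its underside
- tape: roll of clear tape 70 mm across, 18 mm tall, left on the desk; loose, to be left alone; origin at the centre of its underside
- pencup: grey empty pen cup 74 mm across, 95 mm tall, right on the desk; loose, to be left alone; origin at the centre of its underside

How it is judged:
On the way, in this order (a step that is already met when the one before it is completed fails the run):
1. a finger presses a corner of the riser and that corner gives way by more than 3 mm (contact force between the fingers and plate above 1 N and z of any of corner_nl, corner_nr, corner_fl, corner_fr in the frame of tray below 0.045 m), for 0.1 s.
2. one shim tab is pressed flat, the others still up (((value of joint tab_nl above 0.54 rad and value of joint each of tab_nr, tab_fl, tab_fr below 0.25 rad) or (value of joint tab_nr above 0.54 rad and value of joint each of tab_nl, tab_fl, tab_fr below 0.25 rad) or (value of joint tab_fl above 0.54 rad and value of joint each of tab_nl, tab_nr, tab_fr below 0.25 rad) or (value of joint tab_fr above 0.54 rad and value of joint each of tab_nl, tab_nr, tab_fl below 0.25 rad))), for 0.1 s.
At the end, for the whole second after the job is handed in: Exactly one tab is flat (over 0.54 rad of 0.6), the other three up (under 0.25 rad), and every corner dot of the riser, at rest, is within 2 mm of its level height of 48 mm above the desk (only the rocking corner's shim leaves it so) (((value of joint tab_nl above 0.54 rad and value of joint each of tab_nr, tab_fl, tab_fr below 0.25 rad) or (value of joint tab_nr above 0.54 rad and value of joint each of tab_nl, tab_fl, tab_fr below 0.25 rad) or (value of joint tab_fl above 0.54 rad and value of joint each of tab_nl, tab_nr, tab_fr below 0.25 rad) or (value of joint tab_fr above 0.54 rad and value of joint each of tab_nl, tab_nr, tab_fl below 0.25 rad)) and z of corner_nl in the frame of tray between 0.046 and 0.05 m and z of corner_nr in the frame of tray between 0.046 and 0.05 m and z of corner_fl in the frame of tray between 0.046 and 0.05 m and z of corner_fr in the frame of tray between 0.046 and 0.05 m and linear speed of plate below 0.02 m/s); the robot touches nothing.
It fails at once if two shim tabs are pressed down (value of joint each of tab_nl, tab_nr above 0.25 rad or value of joint each of tab_nl, tab_fl above 0.25 rad or value of joint each of tab_nl, tab_fr above 0.25 rad or value of joint each of tab_nr, tab_fl above 0.25 rad or value of joint each of tab_nr, tab_fr above 0.25 rad or value of joint each of tab_fl, tab_fr above 0.25 rad).
It fails at once if the riser is lifted (over 10 mm) (z of plate in the frame of tray above 0.028 m).
It fails at once if a bystander is shifted or lifted by more than 20 mm (distance of any of notes, glue, eraser, mug, stapler, tape, pencup from where it was at the start of the episode above 0.02 m).
It also fails if it takes over 58 s, if anything falls off the work surface, if the arm or the gripper's body presses on something with over 40 N, if the wrist force passes 120 N, or if a joint passes its speed limit or range.

## Working session

There is one attempt and no reset: what is moved stays moved. The work goes in short steps, Python scripts to look and compute and a tool call to move; the robot and the scene stay as the last step left them, time stands still between calls to the robot, and variables do not carry over. Pictures are saved under pics/ and viewed, about 8 in all and at most 12, crops included, and the job is handed in when it is done.

Besides the shell and the picture viewer there is one more tool, called after "Call:" by a JSON object that holds its "op" and its "data", one argument or row to a line. carry_out: Moves the arm, as the interface text tells. Shifts and turns lie within -1 to 1; 1 stands for 120 mm of shift or 90 degrees of turn. Its arguments: {"type":"object","properties":{"motion":{"type":"array","items":{"type":"number"}},"claw":{"type":"number"},"newtons":{"type":"number"}},"required":["motion"]}

```bash
mkdir -p pics
python3 - <<'E'
from station import status, optics
import cv2
for n in("top","scene"):
    im=optics.get_image(n); cv2.imwrite(f"pics/{n}0.png",im[:,:,::-1]); c=optics.get_calibration(n); print(n,c)
print(status.state())
E
```

```text
top {'fov_y': 51.89393968864277, 'cx': 323.75153702577114, 'cy': 247.92278496367345, 'extrinsics': array([[-0.00370285, -0.98916121,  0.14678691,  0.40658048],
       [-0.99997096,  0.00268488, -0.00713255,  0.00142469],
       [ 0.00666114, -0.14680906, -0.98914242,  1.12590953],
       [ 0.        ,  0.        ,  0.        ,  1.        ]])}
scene {'fov_y': 55.89170262836924, 'cx': 321.28731543162826, 'cy': 238.65929451408672, 'extrinsics': array([[ 0.03259239,  0.79040561, -0.6117162 ,  1.15668266],
       [ 0.99943604, -0.02082423,  0.02634297, -0.01158585],
       [ 0.00808311, -0.6122298 , -0.79063856,  0.84402357],
       [ 0.        ,  0.        ,  0.        ,  1.        ]])}
{'clock': 0.1, 'q': array([ 9.93004352e-01,  1.50908454e-01,  1.43795064e+00, -1.60763202e-05,
        1.55381116e+00, -1.34004752e-01]), 'qd': array([ 0.00113135, -0.00034798, -0.00256838,  0.00039371, -0.00062836,
       -0.0002377 ]), 'joint_efforts': array([ 5.34379418e-03, -7.14376402e+01, -5.71800256e+01, -1.19866304e-04,
        6.95327195e-03,  4.94796575e-05]), 'tool_pos': array([0.2467988 , 0.51912113, 0.25575964]), 'orientation': array([-1.80203511e-04,  2.20077032e-01,  9.75482347e-01, -5.07839365e-04]), 'contact_force': array([ 0.18295442,  0.00474724, -0.564768  ]), 'moment': array([-0.03574872, -0.02475233,  0.02886153]), 'gripper_width': 0.08520114529992474}
```

View pics/top0.png

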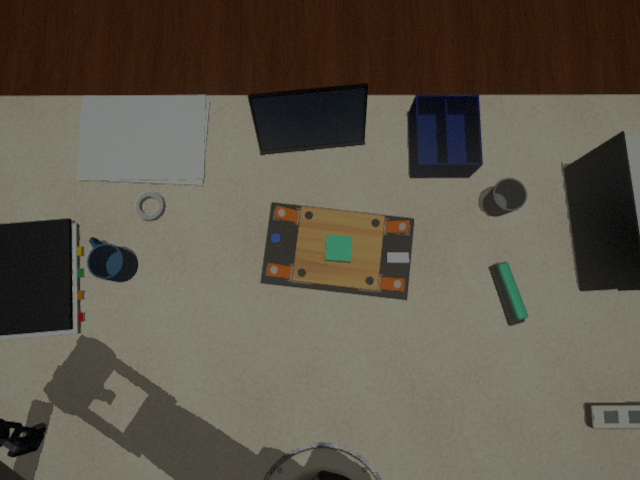

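View pics/scene0.png

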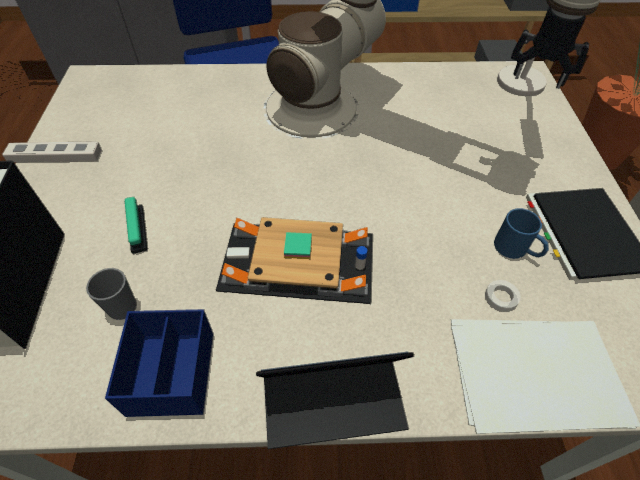

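```bash
cat > h.py <<'E'
import numpy as np, cv2
from station import status, optics
from scipy.spatial.transform import Rotation as R
def ray(n,uv,z):
    c=optics.get_calibration(n); f=240/np.tan(np.radians(c["fov_y"]/2)); E=c["extrinsics"]
    d=E[:3,:3]@np.array([(uv[0]-c["cx"])/f,(uv[1]-c["cy"])/f,1]); o=E[:3,3]
    return o+d*(z-o[2])/d[2]
def st():
    s=status.state(); q=s["orientation"]; return s, R.from_quat([q[1],q[2],q[3],q[0]])
def go(p,yaw=None):
    s,r=st(); print("pos",s["tool_pos"].round(4),"F",s["contact_force"].round(1),"w",round(s["gripper_width"],3),"t",round(s["clock"],2))
    print("shift",(r.inv().apply(np.array(p)-s["tool_pos"])/.12).round(3))
    if yaw is not None:
        x=np.array([np.cos(yaw),np.sin(yaw),0]); y=np.cross([0,0,-1],x)
        t=R.from_matrix(np.c_[x,y,[0,0,-1]]); print("turn",((r.inv()*t).as_rotvec()/(np.pi/2)).round(3))
E
python3 - <<'E'
from h import *
def blob(im,g,m,rad=9):
    u,v=g; k=np.zeros(m.shape,np.uint8); cv2.circle(k,g,rad,1,-1)
    y,x=np.nonzero(m&(k>0)); return x.mean(),y.mean(),len(x)
G={"top":{"fl":(308,215),"fr":(376,223),"nl":(302,272),"nr":(369,281),"Sfl":(282,213),"Sfr":(403,226),"Snl":(273,270),"Snr":(397,285)},
"scene":{"nr":(265,223),"nl":(334,228),"fr":(258,271),"fl":(327,276),"Snr":(240,227),"Snl":(361,234),"Sfr":(229,274),"Sfl":(354,284)}}
P={}
for n in G:
    im=cv2.imread(f"pics/{n}0.png"); hsv=cv2.cvtColor(im,cv2.COLOR_BGR2HSV)
    for k,g in G[n].items():
        m=(hsv[...,1]<90)&(hsv[...,2]>100) if k[0]=="S" else hsv[...,2]<75
        b=blob(im,g,m,9 if k[0]=="S" else 6); P[n,k]=ray(n,b[:2],.041 if k[0]=="S" else .048); print(n,k,np.round(b,1),P[n,k].round(4))
loc={"nl":(-65,75),"nr":(-65,-75),"fl":(65,75),"fr":(65,-75),"Snl":(-65,136),"Snr":(-65,-136),"Sfl":(65,136),"Sfr":(65,-136)}
for n in G:
    ks=list(G[n])
    A=np.array([loc[k] for k in ks])/1e3; B=np.array([P[n,k][:2] for k in ks])
    a=A[:,0]+1j*A[:,1]; b=B[:,0]+1j*B[:,1]; c=b.mean()-0; s=((b-c)*a.conj()).sum(); th=np.angle(s)
    print(n,"centre",c,"yaw",th,"res mm",dict(zip(ks,(abs(b-c-a*np.exp(1j*th))*1e3).round(1))))
    for k in ks: w=c+complex(*loc[k])/1e3*np.exp(1j*th); print(k,round(w.real,4),round(w.imag,4))
E
```

```text
top fl [308.4 214.9  44. ] [0.6411 0.0277 0.048 ]
top fr [375.  222.5  42. ] [ 0.6235 -0.1207  0.048 ]
top nl [301.3 272.3  47. ] [0.5126 0.0431 0.048 ]
top nr [369.2 280.3  44. ] [ 0.4945 -0.1055  0.048 ]
top Sfl [280.9 212.2  38. ] [0.649  0.0895 0.041 ]
top Sfr [402.1 226.   41. ] [ 0.6167 -0.1822  0.041 ]
top Snl [273.4 269.4  43. ] [0.5199 0.105  0.041 ]
top Snr [397.  283.6  43. ] [ 0.4877 -0.1675  0.041 ]
scene nr [267.4 223.8  27. ] [ 0.4947 -0.1064  0.048 ]
scene nl [333.2 228.5  32. ] [0.5124 0.0428 0.048 ]
scene fr [257.6 270.9  39. ] [ 0.623  -0.1219  0.048 ]
scene fl [328.6 276.6  39. ] [0.6414 0.0269 0.048 ]
scene Snr [238.6 225.   65. ] [ 0.4908 -0.1732  0.041 ]
scene Snl [361.3 230.8  72. ] [0.5151 0.107  0.041 ]
scene Sfr [227.8 272.8  62. ] [ 0.6215 -0.1857  0.041 ]
scene Sfl [358.2 281.   37. ] [0.6495 0.0887 0.041 ]
top centre (0.5681399807203302-0.03881660611836471j) yaw -0.11806744684797728 res mm {'fl': np.float64(0.5), 'fr': np.float64(0.4), 'nl': np.float64(0.3), 'nr': np.float64(0.3), 'Sfl': np.float64(1.0), 'Sfr': np.float64(0.6), 'Snl': np.float64(1.2), 'Snr': np.float64(1.3)}
fl 0.6415 0.028
fr 0.6239 -0.121
nl 0.5124 0.0433
nr 0.4948 -0.1056
Sfl 0.6487 0.0886
Sfr 0.6167 -0.1815
Snl 0.5196 0.1039
Snr 0.4876 -0.1662
scene centre (0.5685384529682362-0.04022637202589535j) yaw -0.10489556402744309 res mm {'nr': np.float64(2.1), 'nl': np.float64(1.8), 'fr': np.float64(2.3), 'fl': np.float64(0.8), 'Snr': np.float64(4.7), 'Snl': np.float64(6.0), 'Sfr': np.float64(4.2), 'Sfl': np.float64(2.1)}
nr 0.496 -0.108
nl 0.5117 0.0412
fr 0.6253 -0.1216
fl 0.641 0.0276
Snr 0.4897 -0.1687
Snl 0.5181 0.1018
Sfr 0.6189 -0.1823
Sfl 0.6474 0.0882
```

```bash
python3 -c "
from h import *
go((.5125,.043,.12),np.pi-.118)"
```

```text
pos [0.2468 0.5191 0.2558] F [ 0.2  0.  -0.6] w 0.085 t 0.1
shift [-3.703 -2.631  1.134]
turn [-0.001 -0.    -0.207]
```

Call:
{"op": "carry_out", "data": {
  "motion": [-0.4,-0.28,0,0,0,0,-0.8,-0.56,0,0,0,0,-1,-0.7,0,0,0,0],
  "claw": 0
}}

```text
clock: 0.48
tool_pos: [0.32, 0.3898, 0.2561]
orientation: [0.0, 0.221, 0.975, -0.0]
contact_force: [-0.2, 0.2, -0.2]
gripper_width: 0.0325
```

Call:
{"op": "carry_out", "data": {
  "motion": [-0.4,-0.28,0,0,0,0,-0.8,-0.56,0,0,0,0,-1,-0.7,0,0,0,0]
}}

```text
clock: 0.85
tool_pos: [0.3924, 0.2623, 0.2561]
orientation: [0.0, 0.221, 0.975, -0.0]
contact_force: [-0.5, 0.2, 0.3]
gripper_width: -0.0
```

Call:
{"op": "carry_out", "data": {
  "motion": [-0.4,-0.28,0,0,0,0,-0.8,-0.56,0,0,0,0,-1,-0.7,0,0,0,0]
}}

```text
clock: 1.23
tool_pos: [0.4646, 0.1347, 0.256]
orientation: [-0.0, 0.221, 0.975, -0.0]
contact_force: [-0.4, 0.7, 0.3]
gripper_width: 0.0003
```

```bash
python3 -c "
from h import *
go((.5125,.043,.12),np.pi-.118)"
```

```text
pos [0.4646 0.1347 0.256 ] F [-0.4  0.7  0.3] w 0.0 t 1.23
shift [-0.69  -0.517  1.133]
turn [-0.    -0.    -0.209]
```

Call:
{"op": "carry_out", "data": {
  "motion": [-0.35,-0.25,0,0,0,-0.1,-0.69,-0.515,0.4,0,0,-0.209,-0.69,-0.515,0.8,0,0,-0.209,-0.69,-0.515,1,0,0,-0.209,-0.69,-0.515,1,0,0,-0.209]
}}

```text
clock: 1.85
tool_pos: [0.5112, 0.0456, 0.1347]
orientation: [-0.002, 0.058, 0.998, -0.0]
contact_force: [-0.2, -0.5, -0.4]
gripper_width: -0.0001
```

```bash
python3 -c "
from h import *
go((.5125,.043,.079),np.pi-.118)
im=optics.get_image('scene'); cv2.imwrite('pics/s1.png',cv2.resize(im[170:330,180:420,::-1],None,fx=3,fy=3))"
```

```text
pos [0.5112 0.0456 0.1347] F [-0.2 -0.5 -0.4] w -0.0 t 1.85
shift [-0.015 -0.02   0.464]
turn [-0.    -0.002  0.001]
```

View pics/s1.png

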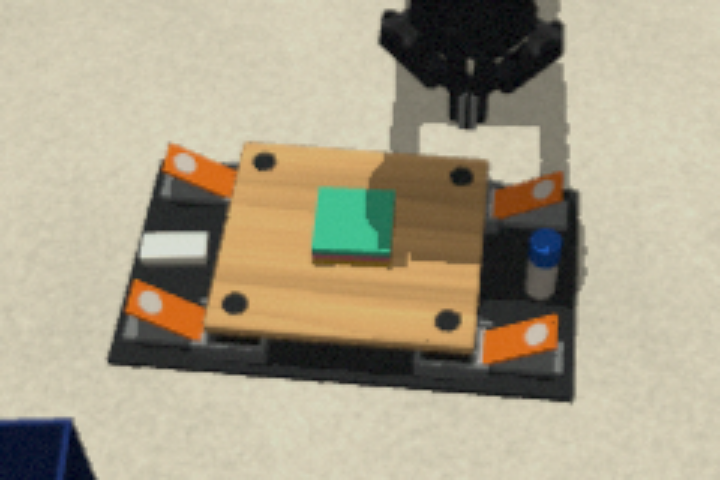

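Gripper shut, standing above the near left dot (crop px 460,120 over 461,177), all tabs up. Going down.

Call:
{"op": "carry_out", "data": {
  "motion": [-0.01,-0.02,0.2,0,0,0,-0.015,-0.02,0.4,0,0,0,-0.015,-0.02,0.465,0,0,0,-0.015,-0.02,0.465,0,0,0]
}}

```text
clock: 2.4
tool_pos: [0.5139, 0.0432, 0.0814]
orientation: [0.0, 0.058, 0.998, -0.0]
contact_force: [0.7, -0.4, 1.3]
gripper_width: 0.0
```

Call:
{"op": "carry_out", "data": {
  "motion": [0,0,0.02,0,0,0,0,0,0.04,0,0,0,0,0,0.05,0,0,0,0,0,0.05,0,0,0]
}}

```text
clock: 2.9
tool_pos: [0.5136, 0.0431, 0.0745]
orientation: [-0.0, 0.058, 0.998, -0.0]
contact_force: [0.1, 1.0, 0.5]
gripper_width: 0.0004
```

Call:
{"op": "carry_out", "data": {
  "motion": [0,0,0.01,0,0,0,0,0,0.01,0,0,0]
}}

```text
clock: 3.15
tool_pos: [0.5135, 0.0431, 0.0732]
orientation: [-0.0, 0.058, 0.998, -0.0]
contact_force: [-0.4, -0.1, 1.0]
gripper_width: 0.0001
```

Call:
{"op": "carry_out", "data": {
  "motion": [0,0,0.01,0,0,0,0,0,0.01,0,0,0]
}}

```text
clock: 3.4
tool_pos: [0.5137, 0.0432, 0.0725]
orientation: [0.0, 0.058, 0.998, -0.0]
contact_force: [-2.3, 0.3, 7.5]
gripper_width: -0.0002
```

Call:
{"op": "carry_out", "data": {
  "motion": [0,0,0.008,0,0,0,0,0,0.008,0,0,0]
}}

```text
clock: 3.65
tool_pos: [0.5138, 0.0432, 0.0723]
orientation: [0.0, 0.058, 0.998, 0.0]
contact_force: [-7.3, 1.2, 18.8]
gripper_width: -0.0004
```

Near left is firm (19 N, 0.2 mm). On to near right.

Call:
{"op": "carry_out", "data": {
  "motion": [0,0,-0.15,0,0,0,0,-0.4,-0.15,0,0,0,0,-0.8,-0.15,0,0,0,0,-0.8,-0.15,0,0,0]
}}

```text
clock: 4.15
tool_pos: [0.5023, -0.0546, 0.0892]
orientation: [0.0, 0.059, 0.998, -0.0]
contact_force: [0.2, 0.0, -0.1]
gripper_width: 0.0001
```

Call:
{"op": "carry_out", "data": {
  "motion": [0,-0.25,0,0,0,0,0,-0.45,0,0,0,0,0,-0.45,0.07,0,0,0,0,-0.45,0.07,0,0,0]
}}

```text
clock: 4.65
tool_pos: [0.496, -0.1049, 0.0799]
orientation: [-0.001, 0.058, 0.998, 0.0]
contact_force: [-0.0, -0.2, 0.1]
gripper_width: 0.0003
```

```bash
python3 -c "
from h import *
go((.495,-.1056,.074),np.pi-.118)"
```

```text
pos [ 0.496  -0.1049  0.0799] F [-0.  -0.2  0.1] w 0.0 t 4.65
shift [ 0.007 -0.006  0.049]
turn [ 0.    -0.001  0.002]
```

Call:
{"op": "carry_out", "data": {
  "motion": [0,0,0.03,0,0,0,0,0,0.055,0,0,0,0,0,0.055,0,0,0]
}}

```text
clock: 5.03
tool_pos: [0.4962, -0.1055, 0.0739]
orientation: [-0.0, 0.058, 0.998, 0.0]
contact_force: [0.8, 0.4, 0.5]
gripper_width: -0.0001
```

Call:
{"op": "carry_out", "data": {
  "motion": [0,0,0.01,0,0,0,0,0,0.01,0,0,0]
}}

```text
clock: 5.28
tool_pos: [0.4963, -0.1058, 0.0729]
orientation: [-0.0, 0.058, 0.998, -0.0]
contact_force: [1.2, 0.1, -1.0]
gripper_width: 0.0002
```

Call:
{"op": "carry_out", "data": {
  "motion": [0,0,0.008,0,0,0,0,0,0.008,0,0,0]
}}

```text
clock: 5.52
tool_pos: [0.4963, -0.106, 0.0725]
orientation: [0.0, 0.058, 0.998, -0.0]
contact_force: [-3.6, 0.5, 9.1]
gripper_width: 0.0001
```

Near right is firm too. On to far right.

Call:
{"op": "carry_out", "data": {
  "motion": [0,0,-0.15,0,0,0,-0.4,0,-0.15,0,0,0,-0.8,0,-0.15,0,0,0,-1,0,-0.15,0,0,0]
}}

```text
clock: 6.02
tool_pos: [0.6173, -0.1199, 0.0897]
orientation: [0.0, 0.058, 0.998, -0.0]
contact_force: [-0.4, -0.1, -1.1]
gripper_width: 0.0001
```

Call:
{"op": "carry_out", "data": {
  "motion": [-0.08,0,0,0,0,0,-0.08,0,0.08,0,0,0,-0.08,0,0.12,0,0,0,-0.08,0,0.12,0,0,0]
}}

```text
clock: 6.52
tool_pos: [0.6242, -0.1207, 0.0751]
orientation: [-0.0, 0.058, 0.998, 0.0]
contact_force: [-0.6, -0.6, -0.4]
gripper_width: -0.0
```

```bash
python3 -c "
from h import *
go((.6239,-.121,.073),np.pi-.118)"
```

```text
pos [ 0.6242 -0.1207  0.0751] F [-0.6 -0.6 -0.4] w -0.0 t 6.53
shift [ 0.002 -0.003  0.018]
turn [ 0.    -0.001  0.002]
```

Call:
{"op": "carry_out", "data": {
  "motion": [0,0,0.02,0,0,0,0,0,0.02,0,0,0]
}}

```text
clock: 6.78
tool_pos: [0.6249, -0.1208, 0.0733]
orientation: [0.0, 0.058, 0.998, -0.0]
contact_force: [0.1, 0.4, -0.7]
gripper_width: 0.0002
```

Call:
{"op": "carry_out", "data": {
  "motion": [0,0,0.01,0,0,0,0,0,0.01,0,0,0]
}}

```text
clock: 7.02
tool_pos: [0.6252, -0.1208, 0.0726]
orientation: [0.0, 0.058, 0.998, -0.0]
contact_force: [-2.1, 0.3, 6.4]
gripper_width: 0.0001
```

Call:
{"op": "carry_out", "data": {
  "motion": [0,0,0.008,0,0,0,0,0,0.008,0,0,0]
}}

```text
clock: 7.28
tool_pos: [0.6253, -0.1209, 0.0723]
orientation: [0.001, 0.058, 0.998, -0.0]
contact_force: [-5.2, 2.6, 14.9]
gripper_width: -0.0001
```

Far right is firm. By exclusion it should be far left; press there too (needed as step 1).

Call:
{"op": "carry_out", "data": {
  "motion": [0,0,-0.15,0,0,0,0,0.4,-0.15,0,0,0,0,0.8,-0.15,0,0,0,0,0.8,-0.15,0,0,0]
}}

```text
clock: 7.78
tool_pos: [0.6364, -0.0226, 0.09]
orientation: [0.0, 0.056, 0.998, 0.0]
contact_force: [-0.3, -0.4, 0.3]
gripper_width: 0.0
```

Call:
{"op": "carry_out", "data": {
  "motion": [0,0.25,0,0,0,0,0,0.45,0,0,0,0,0,0.45,0.12,0,0,0,0,0.45,0.12,0,0,0]
}}

```text
clock: 8.28
tool_pos: [0.6417, 0.0273, 0.0734]
orientation: [-0.001, 0.058, 0.998, -0.0]
contact_force: [-0.5, -1.1, 0.6]
gripper_width: 0.0001
```

```bash
python3 -c "
from h import *
go((.6415,.028,.073),np.pi-.118)"
```

```text
pos [0.6417 0.0273 0.0734] F [-0.5 -1.1  0.6] w 0.0 t 8.28
shift [0.002 0.005 0.003]
turn [-0.    -0.001  0.001]
```

Call:
{"op": "carry_out", "data": {
  "motion": [0,0,0.01,0,0,0,0,0,0.018,0,0,0,0,0,0.018,0,0,0]
}}

```text
clock: 8.65
tool_pos: [0.6424, 0.0278, 0.0726]
orientation: [0.0, 0.058, 0.998, -0.0]
contact_force: [-1.0, 0.2, -0.4]
gripper_width: -0.0002
```

Call:
{"op": "carry_out", "data": {
  "motion": [0,0,0.01,0,0,0,0,0,0.018,0,0,0,0,0,0.018,0,0,0]
}}

```text
clock: 9.02
tool_pos: [0.6426, 0.0282, 0.0705]
orientation: [0.0, 0.058, 0.998, -0.0]
contact_force: [2.4, 0.6, 3.0]
gripper_width: 0.0002
```

It gives way at about 3 N. Press on past 3 mm.

Call:
{"op": "carry_out", "data": {
  "motion": [0,0,0.008,0,0,0,0,0,0.018,0,0,0,0,0,0.018,0,0,0]
}}

```text
clock: 9.4
tool_pos: [0.6424, 0.0283, 0.0682]
orientation: [0.0, 0.058, 0.998, 0.0]
contact_force: [2.9, 2.2, 4.6]
gripper_width: -0.0001
```

Call:
{"op": "carry_out", "data": {
  "motion": [0,0,0.008,0,0,0,0,0,0.012,0,0,0,0,0,0.012,0,0,0]
}}

```text
clock: 9.78
tool_pos: [0.6426, 0.0283, 0.0677]
orientation: [0.001, 0.058, 0.998, 0.0]
contact_force: [0.7, 2.6, 14.3]
gripper_width: -0.0001
```

Far left bottoms out after 5 mm: that is the rocking corner. Now to its tab.

Call:
{"op": "carry_out", "data": {
  "motion": [0,0,-0.1,0,0,0,0,0,-0.25,0,0,0,0,0.3,-0.25,0,0,0,0,0.59,-0.25,0,0,0,0,0.59,-0.25,0,0,0]
}}

```text
clock: 10.4
tool_pos: [0.6504, 0.1005, 0.0974]
orientation: [0.0, 0.057, 0.998, 0.0]
contact_force: [0.5, -0.1, 0.2]
gripper_width: -0.0003
```

```bash
python3 -c "
from h import *
c=.56814-.03882j; w=c+complex(.065,.146)*np.exp(-.118j); print(w)
go((w.real,w.imag,.060),np.pi-.118)"
```

```text
(0.6498760422218208+0.09851251400128344j)
pos [0.6504 0.1005 0.0974] F [ 0.5 -0.1  0.2] w -0.0 t 10.4
shift [ 0.002 -0.017  0.311]
turn [0.    0.    0.003]
```

Call:
{"op": "carry_out", "data": {
  "motion": [0,-0.01,0.1,0,0,0,0,-0.01,0.2,0,0,0,0,-0.01,0.27,0,0,0,0,-0.01,0.31,0,0,0,0,-0.01,0.31,0,0,0]
}}

```text
clock: 11.02
tool_pos: [0.6501, 0.0969, 0.0588]
orientation: [-0.0, 0.058, 0.998, -0.0]
contact_force: [-0.4, -0.1, -0.4]
gripper_width: 0.0001
```

```bash
python3 -c "
from h import *
im=optics.get_image('scene'); cv2.imwrite('pics/s2.png',cv2.resize(im[170:330,180:420,::-1],None,fx=3,fy=3))"
```

```text
(no output)
```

View pics/s2.png

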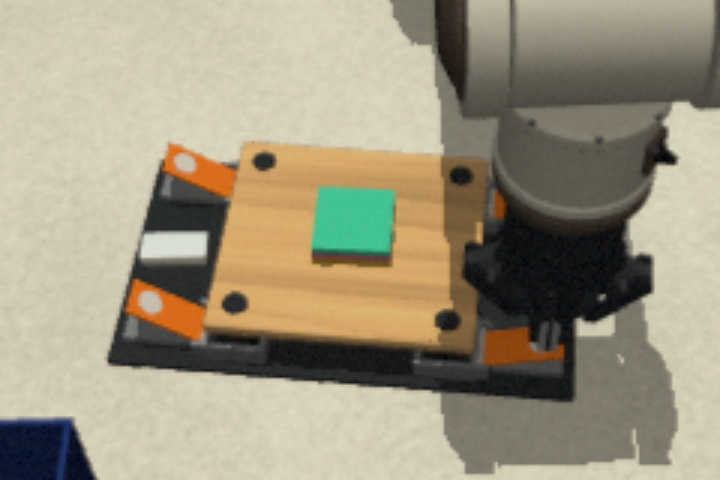

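The finger is on the far left tab (crop px 545,340), tab partly down, knuckle clear above the plate. Continue, a little farther out.

Call:
{"op": "carry_out", "data": {
  "motion": [0,0.01,0.03,0,0,0,0,0.02,0.06,0,0,0,0,0.03,0.09,0,0,0,0,0.03,0.09,0,0,0]
}}

```text
clock: 11.58
tool_pos: [0.6507, 0.101, 0.0483]
orientation: [-0.0, 0.058, 0.998, 0.0]
contact_force: [-0.1, 0.2, 0.1]
gripper_width: 0.0001
```

Call:
{"op": "carry_out", "data": {
  "motion": [0,0,0.02,0,0,0,0,0,0.04,0,0,0,0,0,0.04,0,0,0]
}}

```text
clock: 11.95
tool_pos: [0.6507, 0.1013, 0.0438]
orientation: [-0.0, 0.058, 0.998, 0.0]
contact_force: [-0.1, 0.8, 0.6]
gripper_width: -0.0002
```

Call:
{"op": "carry_out", "data": {
  "motion": [0,0,0.01,0,0,0,0,0,0.015,0,0,0,0,0,0.015,0,0,0]
}}

```text
clock: 12.32
tool_pos: [0.6508, 0.101, 0.0421]
orientation: [0.0, 0.058, 0.998, 0.0]
contact_force: [0.1, 2.7, 3.6]
gripper_width: 0.0001
```

Call:
{"op": "carry_out", "data": {
  "motion": [0,0,0.01,0,0,0,0,0,0.012,0,0,0,0,0,0.012,0,0,0]
}}

```text
clock: 12.7
tool_pos: [0.6509, 0.101, 0.041]
orientation: [0.0, 0.058, 0.998, 0.0]
contact_force: [-0.9, 2.1, 7.4]
gripper_width: -0.0001
```

Call:
{"op": "carry_out", "data": {
  "motion": [0,0,0.008,0,0,0,0,0,0.01,0,0,0,0,0,0.01,0,0,0]
}}

```text
clock: 13.08
tool_pos: [0.6511, 0.101, 0.0409]
orientation: [0.001, 0.058, 0.998, 0.0]
contact_force: [-6.0, 3.0, 20.2]
gripper_width: -0.0003
```

```bash
python3 -c "
from h import *
im=optics.get_image('scene'); cv2.imwrite('pics/s3.png',cv2.resize(im[170:330,180:420,::-1],None,fx=3,fy=3))"
```

```text
(no output)
```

View pics/s3.png

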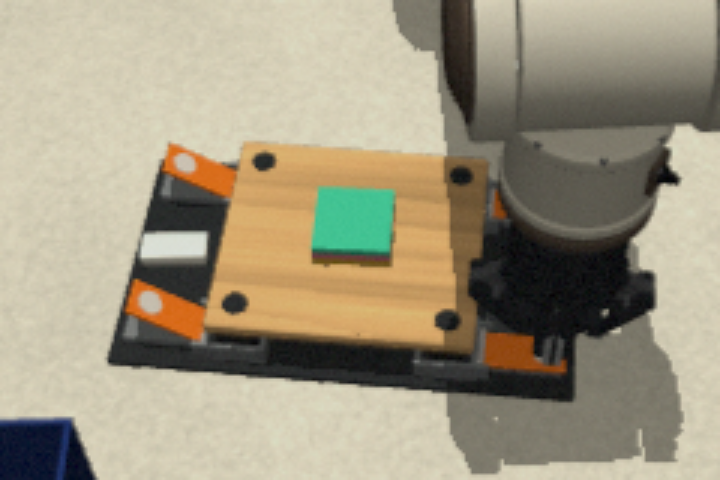

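The tab is flat on its stop (tip at 16 mm, 20 N; tab in plane at crop px 485–570,350). Retract upward.

Call:
{"op": "carry_out", "data": {
  "motion": [0,0,-0.1,0,0,0,0,0,-0.4,0,0,0,0,0,-0.8,0,0,0,0,0,-1,0,0,0]
}}

```text
clock: 13.62
tool_pos: [0.6513, 0.1006, 0.1623]
orientation: [0.001, 0.058, 0.998, -0.0]
contact_force: [0.2, 0.3, 0.5]
gripper_width: -0.0
```

Call:
{"op": "carry_out", "data": {
  "motion": [0,0.4,0,0,0,0,0,0.8,0,0,0,0,0,1,0,0,0,0,0,1,0,0,0,0]
}}

```text
clock: 14.12
tool_pos: [0.6644, 0.2212, 0.159]
orientation: [-0.0, 0.057, 0.998, -0.0]
contact_force: [0.5, 0.2, -0.4]
gripper_width: -0.0002
```

```bash
python3 -c "
from h import *
s,_=st(); print(s['clock'],s['contact_force'].round(1))
im=optics.get_image('scene'); cv2.imwrite('pics/s4.png',cv2.resize(im[170:330,180:420,::-1],None,fx=3,fy=3))"
```

```text
14.125 [ 0.5  0.2 -0.4]
```

View pics/s4.png

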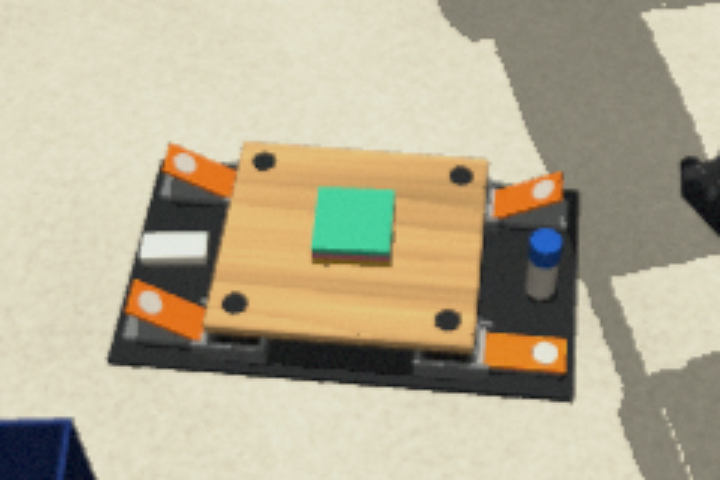

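The far left tab is flat (crop px 525,353) and the other three are up. The riser, glue stick, eraser and notes are where they were, and the arm is clear.

```bash
python3 -c "
from station import job
print(job.job_done())"
```

```text
the job is handed in; nothing more can be done
None
```

The rocking corner was the far left one. I pressed its orange shim tab flat and handed the job in at about 14 s of the 58 s allowed.

- **Corners:** Near left, near right and far right stood firm, with under 1 mm of give at 9 to 19 N. Far left sank about 5 mm at 3 to 5 N and then stopped.
- **Tab:** I pressed the far left tab until it stopped at 16 mm above the desk under 20 N.
- **Last picture:** It shows only that tab flat and the other three up. The riser, notes, glue stick and eraser look unmoved, and the arm is clear of everything with no force on it. The mug, stapler, tape and pen cup lay outside that crop, and the arm did not go near them at low height.
- **Not checked:** I did not press the far left corner again after shimming it, so levelness was judged only from the picture. No check failed or disagreed.

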